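Send a tube hanger down the gravity rail

ROBOT

A 6-joint arm with a two-finger parallel gripper is mounted at the origin on the work surface. World frame = base frame: x ahead of the robot, y to its left, z up, the work surface at z = 0. Lengths are in mm, angles in rad, forces in N, time in s.
With the tool pointing down it reaches from about 350 to 875 mm from the base axis. Payload 4.2 kg.
Tool frame: the origin (TCP) lies midway between the tips of the shut fingers; the grasp point (between the pads) lies 19 mm behind it; z points along the fingers, y is the line along which they close (so a half turn about z gives the same grasp; the last joint's range is limited). The gripper opens to 85 mm and grips with 20 to 120 N. Pads are 22 mm wide; open, the fingers measure 114 mm over their backs; the gripper's body (76 mm by 85 mm) begins 54 mm behind the grasp point. The pads swing forward as they close: fully open they stand 13 mm farther back than shut.
Start: joints at [1.534, 0.385, 0.008, 0, -1.194, -0.259], TCP at [182.158, 597.844, 205.012] pointing down, gripper open.
Joint ranges: [-3.14, 3.14], [-1.21, 2.06], [-1.07, 1.41], [-3.16, 2.05], [-2.99, -0.16], [-3.1, 3.1]. Speed limits (rad/s): [2.79, 2.79, 3.14, 3.14, 3.14, 3.14].

INTERFACE

Orientations are given as a unit quaternion [x, y, z, w].
In Python, from bench import sensors, get_image, camera_params, job_done gives the robot as it stands.
- The arm moves only by the tool servo_tool, never from a script. Its argument "motion" is a list of rows, each an object with "travel": the shift along the tool's x, y, z as a fraction of full scale, a list of three; "rot": the turn, a rotation vector about the tool's x, y, z as a fraction of full scale, a list of three; "hand": the opening, from 0 (shut) to 1 (fully open). In form: [{"travel": [x, y, z], "rot": [wx, wy, wz], "hand": hand}, ...]. A call has 1 to 10 rows; each row shifts and turns the commanded pose from where the row before left it, along the tool's axes as they then stand; what a row does not reach is not made up. Full scale, the value 1, is 25 cm for a shift and 360 degrees for a turn. A row lasts 1/12 s, in which the tool goes at most 41.7 mm and 7.16 degrees, less where a joint would pass 70% of its speed; a pose out of reach is approached as far as the arm can. A call with a number of a shift or a turn outside -1 to 1 is refused whole. A call with a gripper value outside its range is refused whole. The fingers move at their own pace and stop on an object; the grip force is fixed at half the most. Time passes only in rows, so rows that do not move let the fingers close. It gives the time, the measured TCP pose, the force, the opening and the grip force at its end, in the units of the state.
- sensors.read_state(): the state, without advancing time (a new reading comes with each control period).
- get_image(name): name is "scene" or "side" or "wrist"; returns (picture, depth): 420x560x3 uint8, red, green, blue; 420x560 float32, mm along the optical axis (not along the pixel's ray), 0 where there is no reading.
- camera_params(name): a dict with "camera_matrix" (3x3 intrinsics, pixels), "dist" ([k1, k2, p1, p2, k3] as OpenCV has them; the pictures are not rectified), "R" (3x3) and "t" (3): a world point X has camera coordinates R X + t; the wrist camera has in their place "mount" (4x4, takes a point from camera to tool coordinates, whose origin is the TCP and whose axes are the flange's). Camera axes: x right, y down, z forward; pixel columns grow to the right and rows downward; lengths in mm; the calibration is good to about 2 mm. A picture is of the moment at which its call begins: read the wrist's pose just before it. camera_params takes no time and is no camera call.
- job_done(): hands the job in; it is judged then, once.
The state is a dict: "clock": time; "joints": joint angles; "joint_vel": joint speeds; "joint_efforts": joint torques, N m; "position": TCP position; "ee_rot": TCP orientation; "contact_force": force on the tool from outside, world axes, zero at the start; "wrist_torque": the same for the moment, N m; "gripper_width": finger opening in mm; "grasp_force": force on a finger pad.
Only numpy, scipy, OpenCV 4.12 (cv2) and the standard library are available. Lean on these libraries where they do the work, as an engineer would, in place of code of your own. Each camera call takes 0.05 s, during which the arm holds its last target. There are 200 camera calls.

TASK

Pick up the roller hanger with the blue tube block, hook it onto the upper end of the sloping rail and set its wheels gently down on the rail while keeping hold of it. Then push it along the rail past the yellow spring gate and let go just beyond the gate, so that it rolls down by itself and comes to rest against the stop. The rail's exact height is not known, so feel for it and do not force rail or gate, and leave the other things alone.

Things in the scene. Friction and masses are not known exactly. Their poses are not given: they have to be found in the camera images.
- carrier: Roller hanger, loose, about 0.33 kg, upright on the bench. Origin: centre of underside; z up, x the way it rolls (76 mm long), y to its open side. Blue block 39 mm wide (y), 30 tall, tube caps to z = 36; aluminium back plate at y = -18 to -22 mm; bridge at z = 129 to 134 over two wheels. Open on +y between z = 36 and 95 mm: the rail enters there sideways.
- carrier_grip (a point): Middle of the hanger's orange grip tab on top, at (0, 0, 160 mm) in its frame. Tab: 40 mm along x, 10 mm thick along y, from z = 134 to 182 mm; pinch it across y from above.
- carrier_run (a point): Point midway between the hanger's two wheels at tread bottom, at (0, 0, 100 mm) in its frame; it lies on the rail's top edge when seated. White free-turning wheels in line at x = -20 and +20 mm, axles along y at z = 110 mm; tread 20 mm diameter, 16 mm wide, centred on y = 0, between flanges of 30 mm diameter.
- carrier_lug (a point): Outer end of the hanger's steel lug pin, at (0, 37, 112 mm) in its frame. The pin is 8 mm in diameter, along y, on the outside of a thin cheek plate (y = 14 to 17 mm, z = 108 to 132 mm) on the open side.
- stand: Fixed rail stand, base 460 x 80 x 12 mm. Origin: centre of base underside; z up, x downhill along the rail, y across, away from the robot. Posts at x = -215 (212 mm tall) and 207 mm (168 tall). Hang the hanger with its x and y along the stand's x and y. A held hanger may press rail, gate or stop with 14 N at most; gripper or arm may push the stand with 15 N at most.
- stand_load (a point): Nominal point on the rail's top edge at the loading place, 150 mm uphill of mid rail. Rail: straight aluminium bar on edge, 8 mm thick (centred on y = 0), 12 mm tall, falling 6 degrees towards +x. Clamped in slotted posts: rail, gate and stop together really sit up to 14 mm higher or lower than the stand's points tell (mid rail top nominally 170 mm up). It does not give.
- stand_gate (a point): Nominal point on the rail's top edge beside the gate, 75 mm uphill of mid rail. Gate: yellow finger, 8 mm diameter, at y = 24 to 32 mm, top 14 mm above the rail's edge, sprung about a pivot 30 mm below it. The lug meets it 8 mm uphill of it, swings it downhill with 3 to 7 N, has passed over it 30 mm beyond, and it springs back. The hanger's weight does not open it.
- stand_stop (a point): Nominal point on the rail's top edge at the face of the black rubber stop pad with red back (50 mm wide) at the low end, 185 mm downhill of mid rail. A hanger resting against it has carrier_run 38 mm uphill of this point. Let go past the gate, at least 100 mm uphill of this point.
- jar: Bystander: a short clear glass jar with white lid, 64 mm diameter, 88 mm tall. Origin: centre of its underside.
- tipbox: Bystander: a green pipette-tip box with pale lid, 112 x 77 mm, 64 mm tall. Origin: centre of its underside.
- tuberack: Bystander: a red block tube rack, 80 x 105 mm, 35 mm tall. Origin: centre of its underside.
- sharps: Bystander: a yellow tub, 100 mm diameter, 140 mm tall. Origin: centre of its underside.
- pen: Bystander: a white marker pen with blue cap, 134 mm long, lying flat. Origin: centre of its underside.
- beaker: Bystander: a glass beaker, 72 mm diameter, 90 mm tall. Origin: centre of its underside.

How it is judged (in metres and radians):
On the way, in this order (a step that is already met when the one before it is completed fails the run):
1. the hanger's wheels rest on the rail uphill of the gate, the hanger still held (at least 2 N on the rail, run point within 7 mm of the rail's middle) (contact force between carrier and stand above 1 N and y of carrier_run in the frame of stand between -0.007 and 0.007 m and contact force between carrier and stand above 2 N and x of carrier_run in the frame of stand between -0.19 and -0.085 m and z of carrier_run in the frame of stand between 0.158 and 0.212 m and contact force between the fingers and carrier above 1 N), for 0.2 s.
2. the hanger has been pushed past the gate on the rail, still held (contact force between carrier and stand above 1 N and y of carrier_run in the frame of stand between -0.007 and 0.007 m and x of carrier_run in the frame of stand between -0.063 and 0.06 m and contact force between the fingers and carrier above 1 N), for 0.1 s.
3. it is let go on the rail well uphill of the stop (at least 60 mm) (contact force between carrier and stand above 1 N and y of carrier_run in the frame of stand between -0.007 and 0.007 m and x of carrier_run in the frame of stand between -0.063 and 0.087 m and contact force between the fingers and carrier below 0.1 N), for 0.05 s.
At the end, for the whole second after the job is handed in: The hanger hangs free by its wheels on the rail (at least 1 N on it, within 7 mm of the rail's middle line, upright within 0.2 rad), against the stop within 8 mm, at rest (under 0.02 m/s) and released (contact force between carrier and stand above 1 N and y of carrier_run in the frame of stand between -0.007 and 0.007 m and x of carrier_run in the frame of stand between 0.138 and 0.155 m and z of carrier_run in the frame of stand between 0.134 and 0.176 m and angle between carrier's own z axis and vertical below 0.2 rad and z of carrier in the frame of stand above 0.03 m and linear speed of carrier below 0.02 m/s and contact force between the fingers and carrier below 0.1 N); the robot touches nothing.
It fails at once if the held hanger is pressed on rail, gate or stop with more than 14 N (contact force between carrier and stand above 14 N and contact force between the fingers and carrier above 0.5 N).
It fails at once if gripper or arm pushes the stand with more than 15 N (contact force between any of the fingers, the arm and stand above 15 N).
It fails at once if the hanger is tipped over (angle between carrier's own z axis and vertical above 0.7 rad).
It fails at once if a bystander is moved by more than 20 mm (distance of any of jar, tipbox, tuberack, sharps, pen, beaker from where it was at the start of the episode above 0.02 m).
It also fails if it takes over 59 s, if anything falls off the work surface, if the arm or the gripper's body presses on something with over 40 N, if the wrist force passes 120 N, or if a joint passes its speed limit or range.

## Working session

There is one attempt and no reset: what is moved stays moved. The work goes in short steps, Python scripts to look and compute and a tool call to move; the robot and the scene stay as the last step left them, time stands still between calls to the robot, and variables do not carry over. Pictures are saved under pics/ and viewed, at most 10 in all, crops included, and the job is handed in when it is done.

Besides the shell and the picture viewer there is one more tool, called after "Emit:" as name([rows], argument=value, ...), one row to a line, values as JSON. servo_tool: Moves the arm, as the interface text tells. Its arguments: {"type":"object","properties":{"motion":{"type":"array"}},"required":["motion"]}

```bash
mkdir -p pics; cat > h.py <<'E'
import numpy as np, cv2
from bench import sensors, get_image, camera_params
from scipy.spatial.transform import Rotation as Rot
def cam(name):
    st=sensors.read_state(); im,d=get_image(name); p=camera_params(name)
    K=np.array(p["camera_matrix"],float); D=np.array(p["dist"],float)
    if name=="wrist":
        M=np.array(p["mount"],float); T=np.eye(4); T[:3,:3]=Rot.from_quat(st["ee_rot"]).as_matrix(); T[:3,3]=st["position"]
        W=T@M
    else:
        W=np.eye(4); R=np.array(p["R"],float); W[:3,:3]=R.T; W[:3,3]=-R.T@np.array(p["t"],float)
    return im,d,K,D,W
def cloud(d,K,D,W):
    v,u=np.mgrid[:d.shape[0],:d.shape[1]]
    uv=np.stack([u,v],-1).reshape(-1,1,2).astype(np.float64)
    n=cv2.undistortPoints(uv,K,D).reshape(-1,2)
    P=np.c_[n,np.ones(len(n))]*d.reshape(-1,1)
    X=(P@W[:3,:3].T+W[:3,3]).reshape(*d.shape,3); X[d<=0]=np.nan
    return X
E
python3 - <<'E'
from h import *
print(sensors.read_state())
ims=[]
for n in("scene","side"):
    im,d,K,D,W=cam(n); np.savez("%s.npz"%n,im=im,X=cloud(d,K,D,W)); print(n,W[:3,3])
    cv2.imwrite(f"pics/{n}0.png",im[...,::-1])
E
```

```text
{'clock': 0.0, 'joints': array([ 1.53359538e+00,  3.85556288e-01,  6.62632509e-03, -5.27655649e-04,
       -1.19397342e+00, -2.58578304e-01]), 'joint_vel': array([-0.00039245, -0.00070245,  0.00100401, -0.00020459, -0.00014182,
        0.00014333]), 'joint_efforts': array([ 1.62124534e-04, -3.92290127e+01,  1.88404298e+01,  4.18633059e+00,
       -4.64831319e-03, -3.39921755e-06]), 'position': array([181.98019605, 597.2535873 , 203.91773628]), 'ee_rot': array([ 9.89069320e-01, -1.47447315e-01, -1.27338729e-04,  1.07416603e-03]), 'contact_force': array([ 0.65431172, -0.56386608, -0.64892439]), 'wrist_torque': array([-0.01581132, -0.0027517 ,  0.01405575]), 'grasp_force': 0.0, 'gripper_width': 85.49363861510639}
scene [ 988.7659419  -828.73105528  743.37915183]
side [1224.24983799 1216.6197785  1062.89738695]
```

View pics/scene0.png

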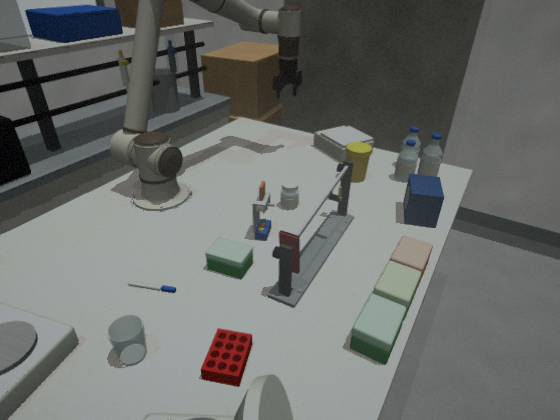

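View pics/side0.png

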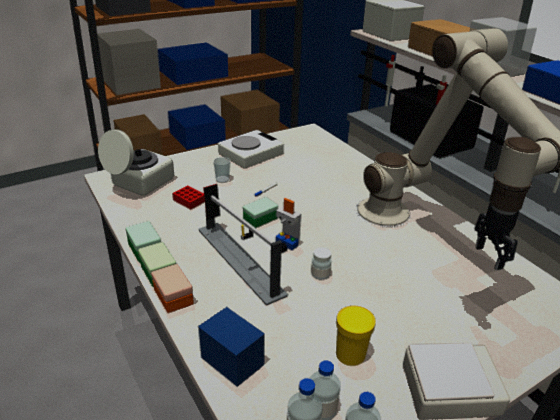

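Scene view: hanger at about (262,215) with its orange tab at (262,188); stand from (285,290) to (345,210), with the red-backed stop at the near end (289,250). Side view: hanger at (288,225), gate at (246,230), high post at (276,270).

```bash
cat > seg.py <<'E'
from h import *
def st(n,m,P):
    P=P[m]; P=P[~np.isnan(P[:,0])]
    if len(P)<3: print(n,len(P)); return
    print(n,len(P),'med',np.median(P,0).round(1),'lo',np.percentile(P,3,axis=0).round(1),'hi',np.percentile(P,97,axis=0).round(1))
E
python3 - <<'E'
from seg import *
for n in("scene","side"):
    z=np.load(n+".npz"); X=z["X"]; hsv=cv2.cvtColor(z["im"],cv2.COLOR_RGB2HSV).astype(int); H,S,V=[hsv[...,i] for i in range(3)]
    x,y,h=[X[...,i] for i in range(3)]
    print("==",n)
    tbl=(np.abs(h)<25)&(x>300)&(x<700)&(abs(y)<200); print("table",np.nanmedian(h[tbl]))
    v,u=np.mgrid[:420,:560]
    box=(u>240)&(u<275)&(v>175)&(v<245) if n=="scene" else (u>270)&(u<305)&(v>190)&(v<255)
    st("orange",box&(H<16)&(S>140)&(h>90),X)
    st("blue",box&(H>100)&(H<125)&(S>150)&(h>5)&(h<60),X)
    st("plate/white",box&(h>40)&(h<135)&(S<80),X)
    reg=(u>265)&(u<360)&(v>155)&(v<305) if n=="scene" else (u>190)&(u<290)&(v>180)&(v<302)
    b=reg&(h>6)&(h<18)&(S<80)
    st("base",b,X)
    P=X[b][:,:2].astype(np.float32)
    r=cv2.minAreaRect(P); print(r)
    st("yellow",reg&(H>20)&(H<34)&(S>120)&(h>60)&(h<230),X)
    st("red",reg&((H<8)|(H>172))&(S>100)&(h>100)&(h<230),X)
    rail=reg&(h>125)&(h<215)&(V>90)&(S<70)
    st("rail",rail,X)
    st("posttops",reg&(h>150)&(V<75)&(S<90),X)
E
```

```text
== scene
table 1.9396136333565437
orange 10 med [443.6   4.1 182.3] lo [436.9 -11.  181.7] hi [448.9  14.  183.4]
blue 16 med [458.6 -12.5  30.9] lo [442.9 -27.2  28.9] hi [466.5  38.5  33.2]
plate/white 301 med [441.9 -19.5 114. ] lo [417.6 -40.6  47. ] hi [469.8  31.3 134.7]
base 2448 med [637.6  -8.6  13.1] lo [ 464.4 -218.7    8.5] hi [673.9 218.6  16.1]
((531.2864990234375, 202.289306640625), (313.8341979980469, 878.0431518554688), 29.497699737548828)
yellow 4 med [592.1 347.2 116.4] lo [570.4  94.6  81.2] hi [652.  478.3 191.9]
red 36 med [ 643.7 -186.2  194.5] lo [ 618.4 -189.2  142.2] hi [ 662.6 -179.8  196.9]
rail 441 med [628.8  14.3 175.1] lo [ 446.6 -202.7  132.9] hi [640.5 210.9 198.9]
posttops 599 med [ 634.4 -183.8  169.8] lo [ 600.  -205.4  151.1] hi [663.1 221.6 211.4]
== side
table 0.4789915996370837
orange 123 med [444.5   8.7 163.8] lo [436.1  -7.7 139.9] hi [452.   28.7 182.3]
blue 153 med [451.3  28.5  26.5] lo [422.9 -18.7   9.4] hi [471.2  49.1  32.7]
plate/white 503 med [428.6  13.4 103. ] lo [ 397.2 -156.3   43.1] hi [467.6  43.7 133.9]
base 1983 med [633.6  28.3  10.7] lo [ 580.1 -204.7    6.5] hi [674.8 234.7  15.7]
((560.7836303710938, -129.71035766601562), (743.9189453125, 299.83355712890625), 62.88032531738281)
yellow 37 med [654.9  88.8 169.8] lo [ 606.5 -173.3  100.2] hi [658.8 237.7 197.9]
red 55 med [ 645.8 -175.1  170.9] lo [ 449.7 -186.4  107.2] hi [665.1  87.3 195.8]
rail 322 med [626.7  17.4 171. ] lo [ 446.8 -172.8  130.3] hi [642.1 232.8 196.2]
posttops 387 med [628.5 225.1 176.2] lo [ 600.1 -178.3  151.1] hi [657.9 236.8 211.4]
```

```bash
python3 - <<'E'
from seg import *
from sklearn import *
E
python3 - <<'E'
from seg import *
for n in("scene","side"):
    z=np.load(n+".npz"); X=z["X"]; hsv=cv2.cvtColor(z["im"],cv2.COLOR_RGB2HSV).astype(int); H,S,V=[hsv[...,i] for i in range(3)]
    x,y,h=[X[...,i] for i in range(3)]
    print("==",n)
    m=(h>6)&(h<18)&(x>560)&(x<700)&(abs(y)<270)&(S<90)
    m=cv2.morphologyEx(m.astype(np.uint8),cv2.MORPH_OPEN,np.ones((3,3)))
    c,l,s,_=cv2.connectedComponentsWithStats(m); k=1+np.argmax(s[1:,4]); print("base",cv2.minAreaRect(X[l==k][:,:2].astype(np.float32)),(l==k).sum())
    nom=174-(-y)*np.tan(np.radians(6))
    r=(x>600)&(x<655)&(y>-130)&(y<190)&(abs(h-nom)<25)&(S<80)
    P=X[r]; 
    # upper envelope: bins of y, max z
    o=[]
    for a in range(-120,180,20):
        Q=P[(P[:,1]>=a)&(P[:,1]<a+20)]
        if len(Q)>5: o.append([a+10,np.median(Q[:,0]),np.percentile(Q[:,2],90)])
    o=np.array(o); 
    for j in(1,2):
        f=np.polyfit(o[:,0],o[:,j],1); print("fit",f,"resid",(o[:,j]-np.polyval(f,o[:,0])).round(1))
    yl=(x>640)&(x<670)&(y>60)&(y<110)&(h>120)&(S>80); st("gate",yl&(H>15)&(H<40),X)
    st("hiposttop",(h>200)&(h<225)&(x>590)&(x<680)&(y>150)&(y<260),X)
    st("loposttop",(h>158)&(h<180)&(x>590)&(x<680)&(y<-190)&(y>-240)&(V<90),X)
    t=(x>420)&(x<470)&(y>-40)&(y<60)&(S>120)&(H<18)&(h>140)
    print("tab",cv2.minAreaRect(X[t][:,:2].astype(np.float32)))
    t=(x>410)&(x<490)&(y>-60)&(y<80)&(h>124)&(h<139)&(S<80); st("bridge",t,X); print(cv2.minAreaRect(X[t][:,:2].astype(np.float32)))
    t=(x>410)&(x<490)&(y>-60)&(y<80)&(h>24)&(h<40)&(S>120); st("blk",t,X);print(cv2.minAreaRect(X[t][:,:2].astype(np.float32)))
    t=(x>410)&(x<445)&(y>-60)&(y<80)&(h>45)&(h<125);f=np.polyfit(y[t],x[t],1);print("plate x=",f)
E
```

```text
== scene
base ((629.6226196289062, 6.8422393798828125), (81.81583404541016, 461.96435546875), 2.451941728591919) 2351
fit [-4.35411864e-02  6.32708578e+02] resid [-0.2  0.1 -0.2 -0.1 -0.2 -0.3 -0.3 -0.5  0.3 -0.1  4.9 -1.2 -0.5 -1.
 -0.7]
fit [1.03407771e-01 1.79407237e+02] resid [ 0.1  0.4  0.  -0.  -0.1 -0.3 -0.1  0.3 -0.  -0.7  0.2 -0.8  0.4  0.6
  0.1]
gate 19 med [655.8  82.5 185.3] lo [653.2  79.4 164.1] hi [657.7  84.7 199. ]
hiposttop 71 med [622.  218.7 207.1] lo [604.6 200.1 200.3] hi [637.  228.  214.1]
loposttop 80 med [ 641.3 -202.2  167. ] lo [ 625.8 -205.9  159.2] hi [ 655.4 -194.8  170.3]
tab ((442.5516052246094, 4.550571441650391), (5.357043743133545, 35.54332733154297), 20.54905128479004)
bridge 161 med [445.  -10.4 134.7] lo [417.4 -37.  127. ] hi [466.   36.5 137.1]
((438.5946044921875, 2.3879928588867188), (39.12928771972656, 81.58711242675781), 20.019792556762695)
blk 79 med [453.8  -1.2  31.1] lo [439.1 -31.8  27.8] hi [468.2  38.8  38.2]
((452.6672668457031, 5.5915985107421875), (30.34431266784668, 75.97675323486328), 7.349922180175781)
plate x= [-2.15004941e-
[... 483 characters left out ...]
230.9 209.3] lo [606.2 222.3 202.4] hi [636.6 236.7 213.2]
loposttop 0
tab ((442.4811096191406, 6.7323150634765625), (16.706926345825195, 45.38908386230469), 19.347089767456055)
bridge 141 med [446.3  17.9 132. ] lo [414.  -28.  125.5] hi [467.5  46.4 137.2]
((440.4727478027344, 8.033905029296875), (40.93718338012695, 83.30667114257812), 21.559825897216797)
blk 144 med [447.3  14.5  29.1] lo [423.3 -20.4  25.1] hi [470.5  45.3  36.8]
((446.2881774902344, 11.296089172363281), (41.81754684448242, 78.94023132324219), 16.98606300354004)
plate x= [-1.86082040e-01  4.25584553e+02]Traceback (most recent call last):
  File "<stdin>", line 2, in <module>
ModuleNotFoundError: No module named 'sklearn'
```

Emit:
servo_tool([
  {"travel":[0.0936,0.109,-0.05],"rot":[0,0,0],"hand":1},
  {"travel":[0.0936,0.109,-0.05],"rot":[0,0,0],"hand":1},
  {"travel":[0.0936,0.109,-0.05],"rot":[0,0,0],"hand":1},
  {"travel":[0.0936,0.109,-0.05],"rot":[0,0,0],"hand":1},
  {"travel":[0.0936,0.109,-0.05],"rot":[0,0,0],"hand":1},
  {"travel":[0.0936,0.109,-0.05],"rot":[0,0,0],"hand":1},
  {"travel":[0.0936,0.109,-0.05],"rot":[0,0,0],"hand":1},
  {"travel":[0.0936,0.109,-0.05],"rot":[0,0,0],"hand":1},
  {"travel":[0.0936,0.109,-0.05],"rot":[0,0,0],"hand":1},
  {"travel":[0.0936,0.109,-0.05],"rot":[0,0,0],"hand":1},
])

```text
clock: 0.93
position: [326.5, 267.0, 330.4]
ee_rot: [0.989, -0.147, -0.0, 0.0]
contact_force: [0.6, 0.9, 0.5]
gripper_width: 85.7
grasp_force: 0.0
```

Emit:
servo_tool([
  {"travel":[0.0936,0.109,0],"rot":[0,0,0],"hand":1},
  {"travel":[0.0936,0.109,0],"rot":[0,0,0],"hand":1},
  {"travel":[0.0936,0.109,0],"rot":[0,0,0],"hand":1},
  {"travel":[0.0936,0.109,0],"rot":[0,0,0],"hand":1},
  {"travel":[0.0936,0.109,0],"rot":[0,0,0],"hand":1},
  {"travel":[0.0936,0.109,0],"rot":[0,0,0],"hand":1},
  {"travel":[0.0936,0.109,0],"rot":[0,0,0],"hand":1},
  {"travel":[0,0,0],"rot":[0,0,0.0185],"hand":1},
  {"travel":[0,0,0],"rot":[0,0,0.0185],"hand":1},
  {"travel":[0,0,0],"rot":[0,0,0.0185],"hand":1},
])

```text
clock: 1.77
position: [427.5, 37.7, 329.4]
ee_rot: [0.947, -0.321, -0.001, 0.0]
contact_force: [-1.5, 0.0, 0.4]
gripper_width: 85.4
grasp_force: 0.0
```

Emit:
servo_tool([
  {"travel":[0,0,0],"rot":[0,0,0.0185],"hand":1},
  {"travel":[0,0,0],"rot":[0,0,0.0185],"hand":1},
  {"travel":[0,0,0],"rot":[0,0,0.0185],"hand":1},
  {"travel":[0,0,0],"rot":[0,0,0.0185],"hand":1},
  {"travel":[0,0,0],"rot":[0,0,0.0185],"hand":1},
  {"travel":[0,0,0],"rot":[0,0,0],"hand":1},
  {"travel":[0,0,0],"rot":[0,0,0],"hand":1},
])

```text
clock: 2.35
position: [427.4, 38.7, 329.7]
ee_rot: [0.819, -0.574, -0.0, 0.0]
contact_force: [0.2, -0.7, -0.3]
gripper_width: 85.4
grasp_force: 0.0
```

```bash
python3 - <<'E'
from h import *
s=sensors.read_state(); print(s["clock"],s["position"],Rot.from_quat(s["ee_rot"]).as_matrix().round(3),s["joints"],s["contact_force"])
im,d,K,D,W=cam("wrist"); X=cloud(d,K,D,W); np.savez("wrist1.npz",im=im,X=X); cv2.imwrite("pics/w1.png",im[...,::-1]); print(W.round(2))
E
```

```text
2.35 [427.41754969  38.69307978 329.72695398] [[ 0.341 -0.94  -0.001]
 [-0.94  -0.341 -0.   ]
 [-0.     0.001 -1.   ]] [ 4.71659507e-01 -3.04000701e-02 -2.00686489e-01 -2.02665912e-04
 -1.40110371e+00 -1.23673724e-01] [ 0.19100613 -0.73249348 -0.27914339]
[[-9.4000e-01 -3.2000e-01 -1.0000e-01  4.5402e+02]
 [-3.4000e-01  9.0000e-01  2.8000e-01 -3.4520e+01]
 [-0.0000e+00  3.0000e-01 -9.5000e-01  4.9939e+02]
 [ 0.0000e+00  0.0000e+00  0.0000e+00  1.0000e+00]]
```

View pics/w1.png

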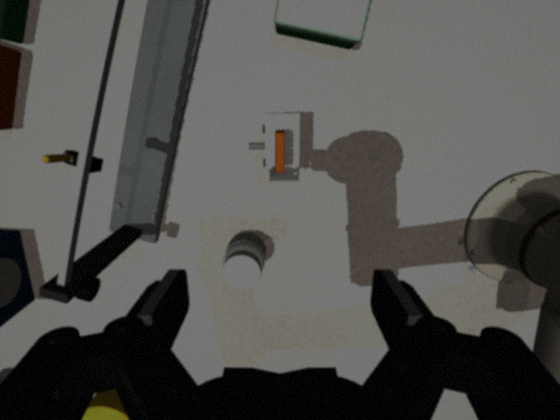

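The wrist view shows the orange tab at (280,152), nearly aligned with the gripper, its lug at (257,145), the rail from (122,0) to (68,285), and the gate at (55,157).

```bash
python3 - <<'E'
from seg import *
z=np.load("wrist1.npz"); X=z["X"]; hsv=cv2.cvtColor(z["im"],cv2.COLOR_RGB2HSV).astype(int); H,S,V=[hsv[...,i] for i in range(3)]
x,y,h=[X[...,i] for i in range(3)]
near=(x>390)&(x<500)&(y>-60)&(y<80)
st("table",(abs(h)<20)&near,X)
t=near&(S>120)&(H<18)&(h>174)&(h<192); st("tabtop",t,X); print(cv2.minAreaRect(X[t][:,:2].astype(np.float32)))
t=near&(h>123)&(h<142); st("bridge",t,X);print(cv2.minAreaRect(X[t][:,:2].astype(np.float32)))
t=near&(h>105)&(h<122); st("lug",t&(x>470),X)
nom=178+(y-10)*.105
r=(x>605)&(x<655)&(y>-110)&(y<190)&(abs(h-nom)<12)
P=X[r]; f=np.polyfit(P[:,1],P[:,0],1); print("rail x",f,np.polyval(f,[10,160]),len(P))
g=np.polyfit(P[:,1],P[:,2],1); print("rail z",g,np.polyval(g,[10,160]),(P[:,2]-np.polyval(g,P[:,1])).std())
st("gatetop",(x>640)&(x<680)&(y>60)&(y<120)&(h>188),X)
b=(h>5)&(h<20)&(x>560)&(x<700)&(y>190)&(y<260); st("base uphill end",b,X)
E
```

```text
table 4087 med [463.1  -2.8   0.8] lo [392.2 -57.6  -0.9] hi [498.   77.2   2.5]
tabtop 378 med [440.6   1.4 182.6] lo [432.3 -15.6 180.6] hi [449.2  19.5 184. ]
((440.67742919921875, 2.398447036743164), (9.071576118469238, 39.456520080566406), 19.66106414794922)
bridge 1933 med [438.4  -2.9 134.8] lo [414.3 -34.3 133.3] hi [463.3  36.7 136.2]
((438.3368835449219, 1.6223945617675781), (39.104248046875, 75.57939910888672), 20.179092407226562)
lug 29 med [472.9  13.3 115.9] lo [470.4  10.2 113.6] hi [475.6  17.1 117.6]
rail x [-4.22953564e-02  6.28648483e+02] [628.22552912 621.88122566] 3973
rail z [1.06179237e-01 1.75600381e+02] [176.66217374 192.58905931] 3.9984018233802705
gatetop 101 med [651.5  80.7 197.5] lo [649.5  78.1 188.3] hi [656.1  85.  200.9]
base uphill end 1044 med [615.9 208.5  12.9] lo [580.5 191.2  10.7] hi [656.8 232.4  15.3]
```

Emit:
servo_tool([
  {"travel":[0.078,0,0.06],"rot":[0,0,0],"hand":1},
  {"travel":[0.077,0,0.083],"rot":[0,0,0],"hand":1},
  {"travel":[0,0,0.12],"rot":[0,0,0],"hand":1},
  {"travel":[0,0,0.12],"rot":[0,0,0],"hand":1},
  {"travel":[0,0,0.12],"rot":[0,0,0],"hand":1},
  {"travel":[0,0,0.08],"rot":[0,0,0],"hand":1},
  {"travel":[0,0,0.08],"rot":[0,0,0],"hand":1},
  {"travel":[0,0,0.08],"rot":[0,0,0],"hand":1},
  {"travel":[0,0,0],"rot":[0,0,0],"hand":1},
  {"travel":[0,0,0],"rot":[0,0,0],"hand":1},
])

```text
clock: 3.23
position: [440.4, 2.0, 143.9]
ee_rot: [0.818, -0.575, -0.0, 0.001]
contact_force: [0.3, 0.3, 0.8]
gripper_width: 85.7
grasp_force: 0.0
```

Emit:
servo_tool([
  {"travel":[0,0,0],"rot":[0,0,0],"hand":0},
  {"travel":[0,0,0],"rot":[0,0,0],"hand":0},
  {"travel":[0,0,0],"rot":[0,0,0],"hand":0},
  {"travel":[0,0,0],"rot":[0,0,0],"hand":0},
  {"travel":[0,0,0],"rot":[0,0,0],"hand":0},
  {"travel":[0,0,0],"rot":[0,0,0],"hand":0},
  {"travel":[0,0,0],"rot":[0,0,0],"hand":0},
  {"travel":[0,0,0],"rot":[0,0,0],"hand":0},
  {"travel":[0,0,0],"rot":[0,0,0],"hand":0},
  {"travel":[0,0,0],"rot":[0,0,0],"hand":0},
])

```text
clock: 4.07
position: [441.1, 2.3, 144.8]
ee_rot: [0.818, -0.575, 0.0, -0.0]
contact_force: [-0.7, 0.3, 4.9]
gripper_width: 8.1
grasp_force: 61.8
```

```bash
python3 - <<'E'
from seg import *
s=sensors.read_state(); print(s)
im,d,K,D,W=cam("wrist"); X=cloud(d,K,D,W); np.savez("wrist2.npz",im=im,X=X); cv2.imwrite("pics/w2.png",im[...,::-1])
E
```

```text
{'clock': 4.0667, 'joints': array([ 3.76238367e-01,  1.28910985e-01, -5.11623431e-01,  4.48701632e-04,
       -9.29461667e-01, -3.10784623e-02]), 'joint_vel': array([0.00067061, 0.00137946, 0.00077733, 0.00038998, 0.00012067,
       0.00046266]), 'joint_efforts': array([-1.09845540e-01, -2.10909927e+01,  1.50498015e+01,  3.18843082e+00,
        3.15470835e-01, -4.38013289e-03]), 'position': array([441.11310195,   2.32170581, 144.79253773]), 'ee_rot': array([ 8.18107377e-01, -5.75065325e-01,  3.70104025e-04, -2.35494835e-04]), 'contact_force': array([-0.73852364,  0.29972532,  4.94602911]), 'wrist_torque': array([ 0.08899463,  0.3559327 , -0.02797232]), 'grasp_force': 61.789530515670776, 'gripper_width': 8.053330178654093}
```

Emit:
servo_tool([
  {"travel":[0,0,-0.04],"rot":[0,0,0],"hand":0},
  {"travel":[0,0,-0.08],"rot":[0,0,0],"hand":0},
  {"travel":[0,0,-0.1],"rot":[0,0,0],"hand":0},
  {"travel":[0,0,-0.1],"rot":[0,0,0],"hand":0},
  {"travel":[0,0,-0.1],"rot":[0,0,0],"hand":0},
  {"travel":[0,0,-0.06],"rot":[0,0,0.0122],"hand":0},
  {"travel":[0,0,0],"rot":[0,0,0.0122],"hand":0},
  {"travel":[0,0,0],"rot":[0,0,0.0121],"hand":0},
  {"travel":[0,0,0],"rot":[0,0,0.0121],"hand":0},
  {"travel":[0,0,0],"rot":[0,0,0],"hand":0},
])

```text
clock: 4.95
position: [439.6, 2.3, 262.5]
ee_rot: [0.72, -0.694, -0.001, 0.001]
contact_force: [0.2, 0.2, -3.6]
gripper_width: 8.2
grasp_force: 60.6
```

Emit:
servo_tool([
  {"travel":[-0.06,-0.04,0],"rot":[0,0,0],"hand":0},
  {"travel":[-0.1,-0.08,0],"rot":[0,0,0],"hand":0},
  {"travel":[-0.1,-0.08,0],"rot":[0,0,0],"hand":0},
  {"travel":[-0.1,-0.08,0],"rot":[0,0,0],"hand":0},
  {"travel":[-0.1,-0.08,0],"rot":[0,0,0],"hand":0},
  {"travel":[-0.08,-0.06,0],"rot":[0,0,0],"hand":0},
  {"travel":[0,0,0],"rot":[0,-0.0083,0],"hand":0},
  {"travel":[0,0,0],"rot":[0,-0.0083,0],"hand":0},
  {"travel":[0,0,0],"rot":[0,0,0],"hand":0},
  {"travel":[0,0,0],"rot":[0,0,0],"hand":0},
])

```text
clock: 5.78
position: [540.0, 140.6, 263.1]
ee_rot: [0.72, -0.692, -0.038, -0.035]
contact_force: [-0.2, -0.2, -3.4]
gripper_width: 7.7
grasp_force: 60.6
```

```bash
python3 - <<'E'
from seg import *
s=sensors.read_state(); print(s["clock"],s["position"],Rot.from_quat(s["ee_rot"]).as_matrix().round(4),s["joints"],s["contact_force"],s["wrist_torque"])
im,d,K,D,W=cam("wrist"); X=cloud(d,K,D,W); np.savez("wrist3.npz",im=im,X=X)
im2,d,K,D,W=cam("side"); X=cloud(d,K,D,W); np.savez("side3.npz",im=im2,X=X)
cv2.imwrite("pics/w3.png",np.vstack([cv2.resize(im,(400,300)),cv2.resize(im2[150:300,170:370],(400,300),interpolation=cv2.INTER_CUBIC)])[...,::-1])
E
```

```text
5.7833 [540.0452005  140.61582891 263.11775085] [[ 0.0391 -0.9992 -0.006 ]
 [-0.994  -0.0395  0.1022]
 [-0.1023  0.002  -0.9948]] [ 0.48778403  0.22541752 -0.0402349  -0.09777781 -1.26375619 -0.42068918] [-0.2273543  -0.16471631 -3.42859671] [-0.2704137   0.00902567 -0.05213174]
```

View pics/w3.png

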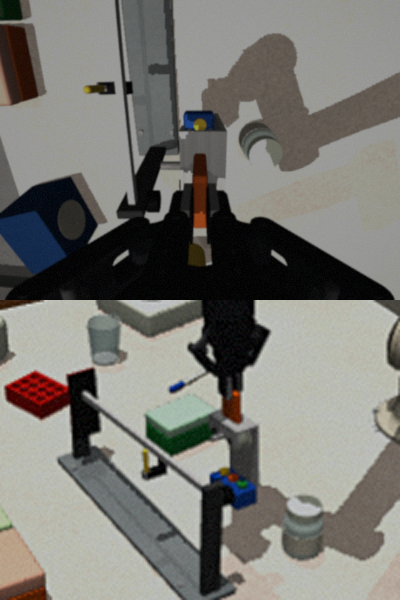

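The wrist part shows the orange tab held at (200,190) and the rail to its left from (120,0) to (133,200). The side part shows the hanger upright beside the rail, short of the high post.

```bash
python3 - <<'E'
from seg import *
ex=np.array([.0415,-.9991,0]); ey=np.array([.9991,.0415,0])
for n in("wrist3","side3"):
    z=np.load(n+".npz"); X=z["X"]; hsv=cv2.cvtColor(z["im"],cv2.COLOR_RGB2HSV).astype(int); H,S,V=[hsv[...,i] for i in range(3)]
    o=np.array([630.5,9.5,0]); Q=np.stack([(X-o)@ex,(X-o)@ey,X[...,2]],-1)
    x,y,h=[Q[...,i] for i in range(3)]
    print("==",n)
    st("post",(x<-195)&(x>-240)&(abs(y)<50)&(h>205)&(h<220),Q)
    st("gate",(abs(x+75)<25)&(abs(y-28)<15)&(h>188)&(h<210)&(S>80),Q)
    for a in range(-180,60,30):
        m=(x>a)&(x<a+30)&(abs(y)<12)&(abs(h-178+(.105*x))<14)&(S<90)
        if m.sum()>5:
            top=np.percentile(h[m],95); mm=m&(h>top-4); print(a+15,m.sum(),"y",np.percentile(y[mm],[5,50,95]).round(1),"top",top.round(1),"above nominal",(top-170+.1051*(a+15)).round(1))
    st("tab",(H<18)&(S>120)&(h>240)&(h<310)&(abs(x+135)<40)&(abs(y+85)<30),Q)
    t=(abs(x+140)<45)&(abs(y+85)<35)&(h>240)&(h<262)&(S<80); st("bridge",t,Q)
    st("blue",(abs(x+140)<60)&(abs(y+85)<35)&(h>110)&(h<160)&(S>120),Q)
    st("wheels/lug",(abs(x+140)<60)&(y>-65)&(y<-30)&(h>215)&(h<250),Q)
E
```

```text
== wrist3
post 569 med [-208.9   -2.9  212.2] lo [-216.5  -18.7  205.9] hi [-206.4   11.6  213.7]
gate 151 med [-71.3  23.9 198.7] lo [-74.7  22.3 189.3] hi [-68.2  28.5 201.2]
-165 455 y [-6.  -2.6  1.1] top 198.0 above nominal 10.6
-135 504 y [-6.  -2.5  1.2] top 195.0 above nominal 10.8
-105 606 y [-6.2 -2.5  1.5] top 191.9 above nominal 10.9
-75 684 y [-5.8 -2.1  1.9] top 188.7 above nominal 10.9
-45 719 y [-5.7 -2.1  2.1] top 185.5 above nominal 10.8
-15 795 y [-5.5 -1.7  2.2] top 182.3 above nominal 10.7
15 250 y [-5.6 -1.6  2.4] top 179.8 above nominal 11.4
tab 1924 med [-121.2  -84.8  299.9] lo [-147.7  -88.9  262.6] hi [-111.5  -80.4  303.1]
bridge 4192 med [-115.9  -90.8  251.2] lo [-144.9 -105.9  248.4] hi [-98.4 -68.7 254.4]
blue 975 med [-117.4  -84.3  146.6] lo [-128.  -101.5  140.3] hi [-109.   -66.4  153.9]
wheels/lug 323 med [-136.5  -56.9  234.2] lo [-141.7  -64.9  230.9] hi [-133.5  -48.3  236. ]
== side3
post 39 med [-219.6   -2.7  210.1] lo [-225.8  -16.5  206.1] hi [-210.3   14.6  214.3]
gate 7 med [-78.7  28.2 195.8] lo [-80.4  25.6 190.7] hi [-76.4  30.5 197.8]
-165 33 y [-5.7 -1.6  3.6] top 195.4 above nominal 8.0
-135 28 y [-5.2  0.7  3.8] top 192.5 above nominal 8.4
-105 30 y [-4.8 -1.   3.8] top 190.2 above nominal 9.2
-75 29 y [-4.6  0.9  4.8] top 186.9 above nominal 9.0
-45 26 y [-5.1 -0.8  4.2] top 183.6 above nominal 8.9
-15 26 y [-3.9  0.5  5.3] top 180.2 above nominal 8.6
15 26 y [-4.9  0.5  5. ] top 177.0 above nominal 8.6
45 28 y [-3.7  0.7  4.7] top 175.2 above nominal 9.9
tab 114 med [-145.6  -80.2  274.4] lo [-160.3  -86.8  257.7] hi [-123.2  -76.5  301.2]
bridge 183 med [-157.9  -75.8  250.7] lo [-180.3 -104.8  241.1] hi [-109.1  -65.6  256.4]
blue 220 med [-173.3  -79.   148.5] lo [-191.5  -99.4  128.4] hi [-120.   -63.8  156.4]
wheels/lug 25 med [-143.8  -59.   231.9] lo [-164.5  -64.9  226.6] hi [-116.6  -46.5  246.5]
```

Emit:
servo_tool([
  {"travel":[0,-0.04,0],"rot":[0,0,0],"hand":0},
  {"travel":[0,-0.06,0],"rot":[0,0,0],"hand":0},
  {"travel":[0,-0.06,0],"rot":[0,0,0],"hand":0},
  {"travel":[0,-0.06,0],"rot":[0,0,0],"hand":0},
  {"travel":[0,-0.06,0],"rot":[0,0,0],"hand":0},
  {"travel":[0,-0.03,0],"rot":[0,0,0],"hand":0},
  {"travel":[0,-0.016,0],"rot":[0,0,0],"hand":0},
  {"travel":[0,0,0],"rot":[0,0,0],"hand":0},
  {"travel":[0,0,0],"rot":[0,0,0],"hand":0},
])

```text
clock: 6.63
position: [621.3, 144.6, 264.0]
ee_rot: [0.72, -0.692, -0.038, -0.036]
contact_force: [-0.3, -0.2, -4.3]
gripper_width: 8.1
grasp_force: 60.6
```

```bash
python3 - <<'E'
from seg import *
s=sensors.read_state(); print(s["clock"],s["position"],s["contact_force"],s["wrist_torque"])
ex=np.array([.0415,-.9991,0]); ey=np.array([.9991,.0415,0]); ims=[]
for n in("wrist","scene"):
    im,d,K,D,W=cam(n); X=cloud(d,K,D,W); ims.append(im)
    hsv=cv2.cvtColor(im,cv2.COLOR_RGB2HSV).astype(int); H,S,V=[hsv[...,i] for i in range(3)]
    o=np.array([630.5,9.5,0]); Q=np.stack([(X-o)@ex,(X-o)@ey,X[...,2]],-1)
    x,y,h=[Q[...,i] for i in range(3)]
    print("==",n)
    for a in range(-105,60,30):
        m=(x>a)&(x<a+30)&(abs(y)<12)&(abs(h-178+(.105*x))<14)&(S<90)
        if m.sum()>5:
            top=np.percentile(h[m],95); mm=m&(h>top-4); print(a+15,m.sum(),"y",np.percentile(y[mm],[5,50,95]).round(1),"top",top.round(1))
    st("tab",(H<18)&(S>120)&(h>255)&(h<310)&(abs(x+135)<40)&(abs(y)<30),Q)
    st("bridge",(abs(x+140)<45)&(abs(y)<35)&(h>240)&(h<262)&(S<80),Q)
cv2.imwrite("pics/w4.png",np.vstack([cv2.resize(ims[0],(400,300)),cv2.resize(ims[1][120:270,230:430],(400,300),interpolation=cv2.INTER_CUBIC)])[...,::-1])
E
```

```text
6.6333 [621.31525592 144.59258712 263.97731065] [-0.26284457 -0.21912325 -4.30705423] [-0.40173907  0.02416333  0.01554851]
== wrist
-90 426 y [-5.2 -1.6  1.6] top 190.2
-60 482 y [-5.3 -1.7  1.9] top 187.3
-30 562 y [-5.3 -1.7  2.3] top 184.1
0 434 y [-5.3 -1.3  2.2] top 181.1
tab 1922 med [-121.7   -3.5  300.6] lo [-148.4   -7.5  263.8] hi [-112.1    0.9  304. ]
bridge 4205 med [-116.4   -9.5  252. ] lo [-145.7  -24.6  249.2] hi [-98.9  12.7 255.2]
== scene
-90 27 y [-5.  -0.7  1.6] top 191.1
-60 30 y [-5.1 -1.4  2. ] top 187.5
-30 29 y [-4.5 -0.9  2.7] top 184.0
0 35 y [-4.  -0.7  2.7] top 181.1
30 34 y [-4.3 -0.9  2.8] top 178.0
60 36 y [-3.9 -0.8  3.4] top 176.0
tab 21 med [-117.    -0.9  296.5] lo [-138.    -5.1  269.5] hi [-111.3    4.2  301.5]
bridge 192 med [-124.2    4.5  252.3] lo [-173.6  -24.4  241.8] hi [-99.3  16.2 258.5]
```

View pics/w4.png

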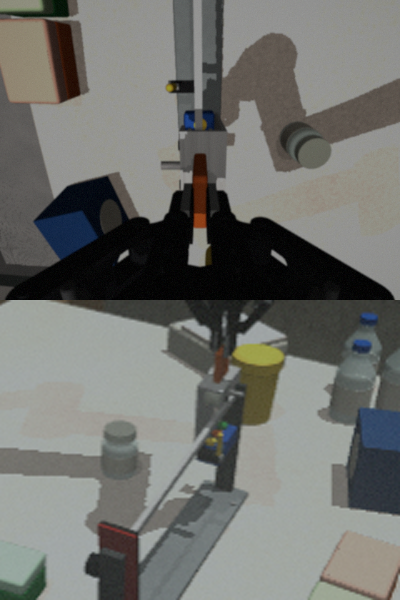

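Emit:
servo_tool([
  {"travel":[0,0,0.02],"rot":[0,0,0],"hand":0},
  {"travel":[0,0,0.024],"rot":[0,0,0],"hand":0},
  {"travel":[0,0,0.016],"rot":[0,0,0],"hand":0},
  {"travel":[0,0,0.008],"rot":[0,0,0],"hand":0},
  {"travel":[0,0,0.004],"rot":[0,0,0],"hand":0},
  {"travel":[0,0,0],"rot":[0,0,0],"hand":0},
  {"travel":[0,0,0],"rot":[0,0,0],"hand":0},
])

```text
clock: 7.32
position: [621.8, 146.5, 246.5]
ee_rot: [0.72, -0.692, -0.037, -0.036]
contact_force: [-0.9, -0.4, -3.4]
gripper_width: 8.0
grasp_force: 60.6
```

Emit:
servo_tool([
  {"travel":[0,0,0.004],"rot":[0,0,0],"hand":0},
  {"travel":[0,0,0.004],"rot":[0,0,0],"hand":0},
  {"travel":[0,0,0],"rot":[0,0,0],"hand":0},
])

```text
clock: 7.57
position: [621.6, 146.7, 244.2]
ee_rot: [0.72, -0.692, -0.038, -0.036]
contact_force: [-0.1, -0.1, -4.3]
gripper_width: 8.0
grasp_force: 60.6
```

Emit:
servo_tool([
  {"travel":[0,0,0.004],"rot":[0,0,0],"hand":0},
  {"travel":[0,0,0.004],"rot":[0,0,0],"hand":0},
  {"travel":[0,0,0],"rot":[0,0,0],"hand":0},
])

```text
clock: 7.82
position: [621.5, 146.9, 242.1]
ee_rot: [0.72, -0.692, -0.038, -0.036]
contact_force: [-0.1, 0.4, -4.5]
gripper_width: 7.9
grasp_force: 60.6
```

Emit:
servo_tool([
  {"travel":[0,0,0.003],"rot":[0,0,0],"hand":0},
  {"travel":[0,0,0],"rot":[0,0,0],"hand":0},
])

```text
clock: 7.98
position: [621.6, 147.0, 241.5]
ee_rot: [0.72, -0.692, -0.038, -0.036]
contact_force: [0.2, -0.8, -3.2]
gripper_width: 7.8
grasp_force: 60.6
```

Emit:
servo_tool([
  {"travel":[0,0,0.003],"rot":[0,0,0],"hand":0},
  {"travel":[0,0,0],"rot":[0,0,0],"hand":0},
])

```text
clock: 8.15
position: [621.6, 147.0, 240.7]
ee_rot: [0.72, -0.692, -0.038, -0.036]
contact_force: [-0.3, 0.2, -3.9]
gripper_width: 7.7
grasp_force: 60.6
```

Emit:
servo_tool([
  {"travel":[0,0,0.003],"rot":[0,0,0],"hand":0},
  {"travel":[0,0,0],"rot":[0,0,0],"hand":0},
])

```text
clock: 8.32
position: [621.6, 147.1, 240.0]
ee_rot: [0.72, -0.692, -0.038, -0.036]
contact_force: [0.6, -0.5, -4.0]
gripper_width: 8.2
grasp_force: 60.6
```

Emit:
servo_tool([
  {"travel":[0,0,0.002],"rot":[0,0,0],"hand":0},
  {"travel":[0,0,0],"rot":[0,0,0],"hand":0},
])

```text
clock: 8.48
position: [621.6, 147.2, 239.5]
ee_rot: [0.72, -0.692, -0.038, -0.036]
contact_force: [-0.7, 0.3, -3.8]
gripper_width: 8.1
grasp_force: 60.6
```

Emit:
servo_tool([
  {"travel":[0,0,0.002],"rot":[0,0,0],"hand":0},
  {"travel":[0,0,0],"rot":[0,0,0],"hand":0},
])

```text
clock: 8.65
position: [621.6, 147.2, 239.0]
ee_rot: [0.72, -0.692, -0.038, -0.036]
contact_force: [0.3, -0.2, -3.5]
gripper_width: 8.3
grasp_force: 60.6
```

Emit:
servo_tool([
  {"travel":[0,0,0.002],"rot":[0,0,0],"hand":0},
  {"travel":[0,0,0],"rot":[0,0,0],"hand":0},
])

```text
clock: 8.82
position: [621.6, 147.3, 238.5]
ee_rot: [0.72, -0.692, -0.038, -0.036]
contact_force: [0.3, -0.0, -4.1]
gripper_width: 8.2
grasp_force: 60.6
```

Emit:
servo_tool([
  {"travel":[0,0,0.002],"rot":[0,0,0],"hand":0},
  {"travel":[0,0,0],"rot":[0,0,0],"hand":0},
])

```text
clock: 8.98
position: [621.6, 147.3, 238.1]
ee_rot: [0.72, -0.692, -0.038, -0.036]
contact_force: [-0.7, -0.5, -4.3]
gripper_width: 7.9
grasp_force: 60.6
```

Emit:
servo_tool([
  {"travel":[0,0,0.003],"rot":[0,0,0],"hand":0},
  {"travel":[0,0,0],"rot":[0,0,0],"hand":0},
])

```text
clock: 9.15
position: [621.8, 147.3, 237.8]
ee_rot: [0.72, -0.692, -0.037, -0.036]
contact_force: [-0.4, 0.5, -1.5]
gripper_width: 7.9
grasp_force: 60.8
```

Emit:
servo_tool([
  {"travel":[0,0,0.002],"rot":[0,0,0],"hand":0},
  {"travel":[0,0,0],"rot":[0,0,0],"hand":0},
])

```text
clock: 9.32
position: [621.9, 147.4, 237.8]
ee_rot: [0.72, -0.692, -0.037, -0.037]
contact_force: [-1.0, -0.7, 1.0]
gripper_width: 8.1
grasp_force: 61.1
```

Emit:
servo_tool([
  {"travel":[0,0,0.002],"rot":[0,0,0],"hand":0},
  {"travel":[0,0,0],"rot":[0,0,0],"hand":0},
])

```text
clock: 9.48
position: [622.1, 147.4, 237.7]
ee_rot: [0.72, -0.692, -0.037, -0.037]
contact_force: [-0.7, -0.3, 4.0]
gripper_width: 7.8
grasp_force: 61.5
```

Emit:
servo_tool([
  {"travel":[0,0,-0.002],"rot":[0,0,0],"hand":0},
  {"travel":[0,0,0],"rot":[0,0,0],"hand":0},
  {"travel":[0,0,0],"rot":[0,0,0],"hand":0},
  {"travel":[0,0,0],"rot":[0,0,0],"hand":0},
])

```text
clock: 9.82
position: [622.0, 147.4, 237.7]
ee_rot: [0.72, -0.692, -0.037, -0.037]
contact_force: [-0.4, -1.9, 3.7]
gripper_width: 8.1
grasp_force: 61.7
```

Emit:
servo_tool([
  {"travel":[0.008,0,0],"rot":[0,0,0],"hand":0},
  {"travel":[0.012,0,0],"rot":[0,0,0],"hand":0},
  {"travel":[0.012,0,0],"rot":[0,0,0],"hand":0},
  {"travel":[0.008,0,0],"rot":[0,0,0],"hand":0},
  {"travel":[0,0,0],"rot":[0,0,0],"hand":0},
])

```text
clock: 10.23
position: [622.4, 136.9, 236.5]
ee_rot: [0.72, -0.692, -0.037, -0.037]
contact_force: [-0.7, -1.3, 5.0]
gripper_width: 8.4
grasp_force: 61.8
```

Emit:
servo_tool([
  {"travel":[0,0,-0.002],"rot":[0,0,0],"hand":0},
  {"travel":[0,0,0],"rot":[0,0,0],"hand":0},
  {"travel":[0,0,0],"rot":[0,0,0],"hand":0},
])

```text
clock: 10.48
position: [622.3, 137.3, 236.6]
ee_rot: [0.72, -0.692, -0.037, -0.036]
contact_force: [-0.4, -1.1, 5.0]
gripper_width: 8.2
grasp_force: 61.7
```

Emit:
servo_tool([
  {"travel":[0.008,0,0],"rot":[0,0,0],"hand":0},
  {"travel":[0.012,0,0],"rot":[0,0,0],"hand":0},
  {"travel":[0.012,0,0],"rot":[0,0,0],"hand":0},
  {"travel":[0.008,0,0],"rot":[0,0,0],"hand":0},
  {"travel":[0,0,0],"rot":[0,0,0],"hand":0},
])

```text
clock: 10.9
position: [622.7, 127.1, 235.5]
ee_rot: [0.72, -0.692, -0.037, -0.036]
contact_force: [-0.3, -1.5, 4.7]
gripper_width: 7.6
grasp_force: 61.8
```

Emit:
servo_tool([
  {"travel":[0,0,-0.003],"rot":[0,0,0],"hand":0},
  {"travel":[0,0,0],"rot":[0,0,0],"hand":0},
  {"travel":[0,0,0],"rot":[0,0,0],"hand":0},
])

```text
clock: 11.15
position: [622.4, 127.5, 235.6]
ee_rot: [0.72, -0.692, -0.038, -0.036]
contact_force: [-0.4, -1.0, 2.3]
gripper_width: 7.9
grasp_force: 61.5
```

Emit:
servo_tool([
  {"travel":[0.008,0,0],"rot":[0,0,0],"hand":0},
  {"travel":[0.016,0,0],"rot":[0,0,0],"hand":0},
  {"travel":[0.016,0,0],"rot":[0,0,0],"hand":0},
  {"travel":[0.008,0,0],"rot":[0,0,0],"hand":0},
  {"travel":[0,0,0],"rot":[0,0,0],"hand":0},
])

```text
clock: 11.57
position: [622.8, 114.8, 234.3]
ee_rot: [0.72, -0.692, -0.038, -0.036]
contact_force: [0.8, -0.6, 0.0]
gripper_width: 8.2
grasp_force: 61.2
```

Emit:
servo_tool([
  {"travel":[0.008,0,0],"rot":[0,0,0],"hand":0},
  {"travel":[0.016,0,0],"rot":[0,0,0],"hand":0},
  {"travel":[0.016,0,0],"rot":[0,0,0],"hand":0},
  {"travel":[0.016,0,0],"rot":[0,0,0],"hand":0},
  {"travel":[0.012,0,0],"rot":[0,0,0],"hand":0},
  {"travel":[0.008,0,0],"rot":[0,0,0],"hand":0},
  {"travel":[0,0,0],"rot":[0,0,0],"hand":0},
])

```text
clock: 12.15
position: [623.5, 96.0, 232.4]
ee_rot: [0.72, -0.692, -0.038, -0.036]
contact_force: [0.9, -1.0, -1.2]
gripper_width: 7.9
grasp_force: 60.9
```

Emit:
servo_tool([
  {"travel":[0.008,0,0],"rot":[0,0,0],"hand":0},
  {"travel":[0.012,0,0],"rot":[0,0,0],"hand":0},
  {"travel":[0.012,0,0],"rot":[0,0,0],"hand":0},
  {"travel":[0.008,0,0],"rot":[0,0,0],"hand":0},
  {"travel":[0,0,0],"rot":[0,0,0],"hand":0},
])

```text
clock: 12.57
position: [623.8, 86.2, 231.4]
ee_rot: [0.72, -0.692, -0.038, -0.036]
contact_force: [0.7, 0.5, -3.5]
gripper_width: 7.8
grasp_force: 60.8
```

Emit:
servo_tool([
  {"travel":[0,0,0.003],"rot":[0,0,0],"hand":0},
  {"travel":[0,0,0],"rot":[0,0,0],"hand":0},
])

```text
clock: 12.73
position: [624.0, 86.7, 231.4]
ee_rot: [0.72, -0.692, -0.037, -0.036]
contact_force: [0.0, -0.3, 0.7]
gripper_width: 7.9
grasp_force: 61.0
```

Emit:
servo_tool([
  {"travel":[0.008,0,0.0003],"rot":[0,0,0],"hand":0},
  {"travel":[0.012,0,0.0003],"rot":[0,0,0],"hand":0},
  {"travel":[0.008,0,0.0003],"rot":[0,0,0],"hand":0},
  {"travel":[0,0,0],"rot":[0,0,0],"hand":0},
])

```text
clock: 13.07
position: [624.4, 80.1, 230.7]
ee_rot: [0.72, -0.692, -0.038, -0.037]
contact_force: [-0.7, 1.5, 2.9]
gripper_width: 7.7
grasp_force: 61.4
```

Emit:
servo_tool([
  {"travel":[0.008,0,0],"rot":[0,0,0],"hand":0},
  {"travel":[0.012,0,0],"rot":[0,0,0],"hand":0},
  {"travel":[0.008,0,0],"rot":[0,0,0],"hand":0},
  {"travel":[0,0,0],"rot":[0,0,0],"hand":0},
])

```text
clock: 13.4
position: [624.9, 72.6, 229.8]
ee_rot: [0.72, -0.692, -0.037, -0.036]
contact_force: [-1.5, 2.2, 3.4]
gripper_width: 7.9
grasp_force: 61.6
```

Emit:
servo_tool([
  {"travel":[0.008,0,0],"rot":[0,0,0],"hand":0},
  {"travel":[0.012,0,0],"rot":[0,0,0],"hand":0},
  {"travel":[0.008,0,0],"rot":[0,0,0],"hand":0},
  {"travel":[0,0,0],"rot":[0,0,0],"hand":0},
])

```text
clock: 13.73
position: [625.0, 65.3, 229.1]
ee_rot: [0.72, -0.692, -0.037, -0.036]
contact_force: [-2.6, 1.9, 5.8]
gripper_width: 8.1
grasp_force: 61.7
```

Emit:
servo_tool([
  {"travel":[0.004,0.002,-0.002],"rot":[0,0,0],"hand":0},
  {"travel":[0.008,0,-0.001],"rot":[0,0,0],"hand":0},
  {"travel":[0.008,0,0],"rot":[0,0,0],"hand":0},
  {"travel":[0,0,0],"rot":[0,0,0],"hand":0},
])

```text
clock: 14.07
position: [624.6, 60.1, 228.6]
ee_rot: [0.72, -0.692, -0.037, -0.036]
contact_force: [-0.7, 1.9, 2.5]
gripper_width: 8.3
grasp_force: 61.5
```

Emit:
servo_tool([
  {"travel":[0.008,0,0],"rot":[0,0,0],"hand":0},
  {"travel":[0.012,0,0],"rot":[0,0,0],"hand":0},
  {"travel":[0.008,0,0],"rot":[0,0,0],"hand":0},
  {"travel":[0,0,0],"rot":[0,0,0],"hand":0},
])

```text
clock: 14.4
position: [624.9, 52.5, 227.8]
ee_rot: [0.72, -0.692, -0.037, -0.035]
contact_force: [1.5, -0.3, 1.6]
gripper_width: 8.5
grasp_force: 61.3
```

Emit:
servo_tool([
  {"travel":[0.008,-0.001,0],"rot":[0,0,0],"hand":0},
  {"travel":[0.012,-0.001,0],"rot":[0,0,0],"hand":0},
  {"travel":[0.012,0,0],"rot":[0,0,0],"hand":0},
  {"travel":[0.012,0,0],"rot":[0,0,0],"hand":0},
  {"travel":[0.008,0,0],"rot":[0,0,0],"hand":0},
  {"travel":[0,0,0],"rot":[0,0,0],"hand":0},
])

```text
clock: 14.9
position: [625.7, 40.4, 226.5]
ee_rot: [0.72, -0.692, -0.038, -0.036]
contact_force: [0.4, -0.4, 0.5]
gripper_width: 8.0
grasp_force: 61.2
```

```bash
python3 - <<'E'
from seg import *
s=sensors.read_state(); print(s["clock"],s["position"],Rot.from_quat(s["ee_rot"]).as_matrix().round(4),s["contact_force"],s["wrist_torque"])
ims=[cam(n)[0] for n in("wrist","side")]
cv2.imwrite("pics/w5.png",np.vstack([cv2.resize(ims[0],(400,300)),cv2.resize(ims[1][150:300,170:370],(400,300),interpolation=cv2.INTER_CUBIC)])[...,::-1])
E
```

```text
14.9 [625.69686222  40.37776268 226.48685586] [[ 3.880e-02 -9.992e-01 -4.800e-03]
 [-9.938e-01 -3.910e-02  1.037e-01]
 [-1.038e-01  7.000e-04 -9.946e-01]] [ 0.41004015 -0.41050659  0.46317347] [-0.33169099 -0.26550883 -0.08449293]
```

View pics/w5.png

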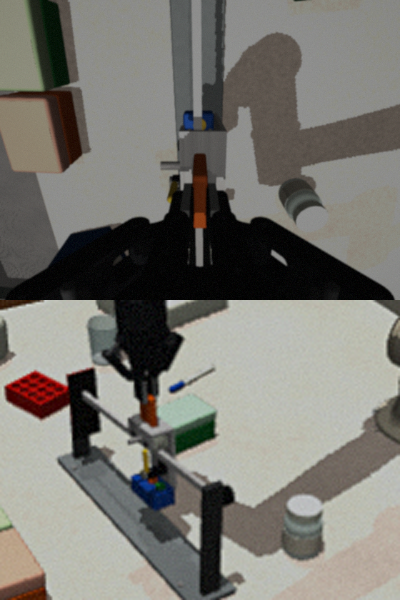

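Wrist part: the lug at (170,165) is beyond the gate finger at (173,190). Side part: the hanger is seated on the rail. I'll go a little further, then let go.

Emit:
servo_tool([
  {"travel":[0.008,0,0],"rot":[0,0,0],"hand":0},
  {"travel":[0.016,0,0],"rot":[0,0,0],"hand":0},
  {"travel":[0.016,0,0],"rot":[0,0,0],"hand":0},
  {"travel":[0.016,0,0],"rot":[0,0,0],"hand":0},
  {"travel":[0.008,0,0],"rot":[0,0,0],"hand":0},
  {"travel":[0,0,0],"rot":[0,0,0],"hand":0},
  {"travel":[0,0,0],"rot":[0,0,0],"hand":0},
])

```text
clock: 15.58
position: [626.4, 24.8, 224.9]
ee_rot: [0.72, -0.692, -0.038, -0.036]
contact_force: [-0.6, -0.5, -0.8]
gripper_width: 8.3
grasp_force: 61.1
```

Emit:
servo_tool([
  {"travel":[0,0,0],"rot":[0,0,0],"hand":1},
  {"travel":[0,0,0],"rot":[0,0,0],"hand":1},
  {"travel":[0,0,0],"rot":[0,0,0],"hand":1},
  {"travel":[0,0,0],"rot":[0,0,0],"hand":1},
  {"travel":[0,0,0],"rot":[0,0,0],"hand":1},
  {"travel":[0,0,0],"rot":[0,0,0],"hand":1},
  {"travel":[0,0,0],"rot":[0,0,0],"hand":1},
  {"travel":[0,0,0],"rot":[0,0,0],"hand":1},
  {"travel":[0,0,0],"rot":[0,0,0],"hand":1},
  {"travel":[0,0,0],"rot":[0,0,0],"hand":1},
])

```text
clock: 16.42
position: [626.5, 25.1, 225.2]
ee_rot: [0.72, -0.692, -0.038, -0.036]
contact_force: [0.9, 0.9, -0.5]
gripper_width: 85.4
grasp_force: 0.0
```

Emit:
servo_tool([
  {"travel":[0,0,0],"rot":[0,0,0],"hand":1},
  {"travel":[0,0,0],"rot":[0,0,0],"hand":1},
  {"travel":[0,0,0],"rot":[0,0,0],"hand":1},
  {"travel":[0,0,0],"rot":[0,0,0],"hand":1},
  {"travel":[0,0,-0.04],"rot":[0,0,0],"hand":1},
  {"travel":[0,0,-0.08],"rot":[0,0,0],"hand":1},
  {"travel":[0,0,-0.08],"rot":[0,0,0],"hand":1},
  {"travel":[0,0,-0.08],"rot":[0,0,0],"hand":1},
  {"travel":[0,0,-0.04],"rot":[0,0,0],"hand":1},
  {"travel":[0,0,0],"rot":[0,0,0],"hand":1},
])

```text
clock: 17.25
position: [628.1, 16.5, 308.4]
ee_rot: [0.72, -0.692, -0.035, -0.039]
contact_force: [-0.8, -0.0, 0.2]
gripper_width: 85.6
grasp_force: 0.0
```

```bash
python3 - <<'E'
from seg import *
ex=np.array([.0415,-.9991,0]); ey=np.array([.9991,.0415,0])
s=sensors.read_state(); print(s["clock"],s["position"],s["contact_force"])
ims=[]
for n in("scene","side"):
    im,d,K,D,W=cam(n); X=cloud(d,K,D,W); ims.append(im)
    hsv=cv2.cvtColor(im,cv2.COLOR_RGB2HSV).astype(int); H,S=hsv[...,0],hsv[...,1]
    Q=np.stack([(X-[630.5,9.5,0])@ex,(X-[630.5,9.5,0])@ey,X[...,2]],-1)
    st("tab",(H>3)&(H<18)&(S>120)&(Q[...,2]>195)&(Q[...,2]<280)&(abs(Q[...,1])<40)&(abs(Q[...,0])<210),Q)
cv2.imwrite("pics/w6.png",np.vstack([cv2.resize(i,(400,300),interpolation=cv2.INTER_CUBIC) for i in(ims[0][120:300,210:450],ims[1][150:300,170:370])])[...,::-1])
E
```

```text
17.25 [628.08065556  16.52047439 308.35529265] [-0.81096682 -0.02278873  0.1968039 ]
tab 33 med [107.5  -1.8 249.3] lo [ 92.5  -6.9 221.4] hi [126.4   1.  252.3]
tab 95 med [ 98.9   0.3 230.1] lo [ 81.   -6.4 206.3] hi [123.2   3.4 248.9]
```

View pics/w6.png

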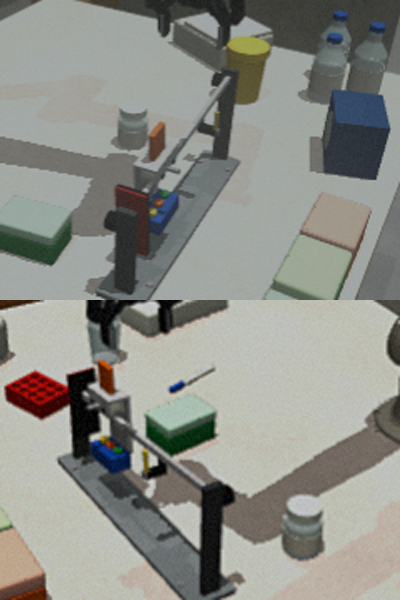

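The hanger hangs free and is rolling toward the stop (tab at (157,140) in the top part). I'll let time pass.

Emit:
servo_tool([
  {"travel":[0,0,0],"rot":[0,0,0],"hand":1},
  {"travel":[0,0,0],"rot":[0,0,0],"hand":1},
  {"travel":[0,0,0],"rot":[0,0,0],"hand":1},
  {"travel":[0,0,0],"rot":[0,0,0],"hand":1},
  {"travel":[0,0,0],"rot":[0,0,0],"hand":1},
  {"travel":[0,0,0],"rot":[0,0,0],"hand":1},
  {"travel":[0,0,0],"rot":[0,0,0],"hand":1},
  {"travel":[0,0,0],"rot":[0,0,0],"hand":1},
  {"travel":[0,0,0],"rot":[0,0,0],"hand":1},
  {"travel":[0,0,0],"rot":[0,0,0],"hand":1},
])

```text
clock: 18.18
position: [626.8, 16.8, 304.7]
ee_rot: [0.72, -0.692, -0.038, -0.036]
contact_force: [-0.8, 0.3, -0.8]
gripper_width: 85.2
grasp_force: 0.0
```

Emit:
servo_tool([
  {"travel":[0,0,0],"rot":[0,0,0],"hand":1},
  {"travel":[0,0,0],"rot":[0,0,0],"hand":1},
  {"travel":[0,0,0],"rot":[0,0,0],"hand":1},
  {"travel":[0,0,0],"rot":[0,0,0],"hand":1},
  {"travel":[0,0,0],"rot":[0,0,0],"hand":1},
  {"travel":[0,0,0],"rot":[0,0,0],"hand":1},
  {"travel":[0,0,0],"rot":[0,0,0],"hand":1},
  {"travel":[0,0,0],"rot":[0,0,0],"hand":1},
  {"travel":[0,0,0],"rot":[0,0,0],"hand":1},
  {"travel":[0,0,0],"rot":[0,0,0],"hand":1},
])

```text
clock: 19.02
position: [626.8, 16.8, 304.7]
ee_rot: [0.72, -0.692, -0.038, -0.036]
contact_force: [0.6, -0.3, -0.4]
gripper_width: 85.5
grasp_force: 0.0
```

Emit:
servo_tool([
  {"travel":[0,0,0],"rot":[0,0,0],"hand":1},
  {"travel":[0,0,0],"rot":[0,0,0],"hand":1},
  {"travel":[0,0,0],"rot":[0,0,0],"hand":1},
  {"travel":[0,0,0],"rot":[0,0,0],"hand":1},
  {"travel":[0,0,0],"rot":[0,0,0],"hand":1},
  {"travel":[0,0,0],"rot":[0,0,0],"hand":1},
  {"travel":[0,0,0],"rot":[0,0,0],"hand":1},
  {"travel":[0,0,0],"rot":[0,0,0],"hand":1},
  {"travel":[0,0,0],"rot":[0,0,0],"hand":1},
  {"travel":[0,0,0],"rot":[0,0,0],"hand":1},
])

```text
clock: 19.85
position: [626.8, 16.8, 304.7]
ee_rot: [0.72, -0.692, -0.038, -0.036]
contact_force: [0.7, -0.4, -0.0]
gripper_width: 85.4
grasp_force: 0.0
```

```bash
cat > chk.py <<'E'
from seg import *
ex=np.array([.0415,-.9991,0]); ey=np.array([.9991,.0415,0])
for n in("scene","side","side"):
    im,d,K,D,W=cam(n); X=cloud(d,K,D,W); cv2.imwrite("pics/f_%s.png"%n,im[...,::-1])
    hsv=cv2.cvtColor(im,cv2.COLOR_RGB2HSV).astype(int); H,S=hsv[...,0],hsv[...,1]
    Q=np.stack([(X-[630.5,9.5,0])@ex,(X-[630.5,9.5,0])@ey,X[...,2]],-1)
    st("tab",(H>3)&(H<18)&(S>120)&(Q[...,2]>195)&(Q[...,2]<280)&(abs(Q[...,1])<40)&(abs(Q[...,0])<210),Q)
E
python3 chk.py
```

```text
tab 57 med [155.2  -1.3 243.6] lo [138.1  -6.8 203.8] hi [173.4   0.8 247.6]
tab 93 med [ 1.439e+02 -2.000e-01  2.245e+02] lo [127.1  -7.1 199.7] hi [168.8   2.6 244.8]
tab 94 med [ 1.446e+02 -2.000e-01  2.248e+02] lo [126.3  -6.8 201.5] hi [166.5   3.1 244.3]
```

Emit:
servo_tool([
  {"travel":[0,0,0],"rot":[0,0,0],"hand":1},
  {"travel":[0,0,0],"rot":[0,0,0],"hand":1},
  {"travel":[0,0,0],"rot":[0,0,0],"hand":1},
  {"travel":[0,0,0],"rot":[0,0,0],"hand":1},
  {"travel":[0,0,0],"rot":[0,0,0],"hand":1},
  {"travel":[0,0,0],"rot":[0,0,0],"hand":1},
  {"travel":[0,0,0],"rot":[0,0,0],"hand":1},
  {"travel":[0,0,0],"rot":[0,0,0],"hand":1},
  {"travel":[0,0,0],"rot":[0,0,0],"hand":1},
  {"travel":[0,0,0],"rot":[0,0,0],"hand":1},
])

```text
clock: 20.83
position: [626.8, 16.8, 304.7]
ee_rot: [0.72, -0.692, -0.038, -0.036]
contact_force: [-0.0, -0.5, -0.4]
gripper_width: 85.2
grasp_force: 0.0
```

```bash
python3 chk.py; python3 -c "
from bench import job_done; print(job_done())"
```

```text
tab 56 med [160.   -1.7 243.5] lo [138.7  -7.5 205. ] hi [175.6   1.1 246.8]
tab 93 med [142.7   0.3 224.6] lo [127.3  -5.8 202.8] hi [167.5   3.7 244.9]
tab 92 med [143.1  -0.4 224.8] lo [126.8  -7.2 201.7] hi [168.2   2.7 244. ]
the job is handed in; nothing more can be done
None
```

I handed the job in at about 21 s. The hanger was pushed past the gate and let go, and it rolled down; the last camera check put it at rest about where the stop should hold it, with the gripper clear. No verdict came back.

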